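# Open the latched keepsake cupboard

## Robot

A 6-joint arm with a two-finger parallel gripper is mounted at the origin on the work surface. World frame = base frame: x ahead of the robot, y to its left, z up, the work surface at z = 0. Lengths are in m, angles in rad, forces in N, time in s.
With the tool pointing down it reaches from about 0.35 to 0.975 m from the base axis. Payload 7.1 kg.
Tool frame: the origin (TCP) lies midway between the tips of the shut fingers; the grasp point (between the pads) lies 19 mm behind it; z points along the fingers, y is the line along which they close (so a half turn about z gives the same grasp; the last joint's range is limited). The gripper opens to 88 mm and grips with 3 to 60 N. Pads are 20 mm wide; open, the fingers measure 115 mm over their backs; the gripper's body (75 mm by 178 mm) begins 61 mm behind the grasp point.
Start: joints at [-1.18, 0.423, 1.63, -0, 1.089, -0.019], TCP at [0.249, -0.573, 0.223] pointing down, gripper open.
Joint ranges: [-3, 3], [-0.9, 2.11], [0.09, 2.58], [-1.31, 4.45], [0.11, 2.69], [-2.54, 2.54]. Speed limits (rad/s): [2.39, 2.39, 3.01, 3.14, 3.14, 3.14].

## Interface

Orientations are given as a unit quaternion [w, x, y, z].
In Python, from station import move_pose, movel, movej, command_gripper, wait, inverse_kinematics, read_camera, camera_info, MotionError, job_done, get_time, get_joint_pos, get_qvel, get_effort, get_tcp_pos, get_ee_rot, get_ft_force, get_ft_torque, get_grip_width, get_finger_force gives the robot as it stands. Calls block until the motion is done:
- move_pose(position, orientation): joint-space move of the TCP to a pose.
- movel(position, frame=None, v=0.15, until_force=None): straight line of the TCP; frame=None keeps the orientation; v is the mean speed in m/s. With until_force (N) it stops when the force on the tool has changed by that much, and returns True; else False.
- movej(angles): joint-space move.
- command_gripper(opening): opening from 0.0 (shut) to 1.0 (fully open); the grip force is fixed at half the most; returns when the fingers have stopped.
- wait(seconds).
- inverse_kinematics(position, orientation): joint angles nearest the present ones, or None.
- read_camera(name): name is "scene" or "top"; returns the picture (480x640x3 uint8, red, green, blue); there is no depth.
- camera_info(name): a dict with "intrinsics" (3x3 intrinsics, pixels), "T" (4x4, takes a point from camera to world coordinates). Camera axes: x right, y up, looking along -z (the intrinsics and any distortion apply to the point x, -y, -z); pixel columns grow to the right and rows downward; lengths in m; the calibration is good to about 2 mm. A picture is of the moment at which its call begins. camera_info takes no time and is no camera call.
A pose or a line that the arm cannot do raises MotionError and nothing moves.
- job_done(): hands the job in; it is judged then, once.
Readings, each from a call of its own:
- get_time(): time.
- get_joint_pos(): joint angles.
- get_qvel(): joint speeds.
- get_effort(): joint torques, N m.
- get_tcp_pos(): TCP position.
- get_ee_rot(): TCP orientation.
- get_ft_force(): force on the tool from outside, world axes, zero at the start.
- get_ft_torque(): the same for the moment, N m.
- get_grip_width(): opening from 0.0 (shut) to 1.0 (fully open).
- get_finger_force(): force on a finger pad.
Only numpy, scipy, OpenCV 4.12 (cv2) and the standard library are available. Lean on these libraries where they do the work, as an engineer would, in place of code of your own. Each camera call takes 0.05 s, during which the arm holds its last target. There are 200 camera calls.

## Task

The little wooden cupboard is held shut by a gravity latch: pushing down its thumb lever lifts the bar out of the catch. Unlatch it and swing the door wide open, at least square to the front, and leave it standing there. Do it gently, as with one thumb: feel your way, never force or clamp the old latch or door, never fling the door, and leave everything else standing where it is.

Things in the scene. Friction and masses are not known exactly. Their poses are not given: they have to be found in the camera images.
- cupboard: Pale wooden cupboard, fixed, 300 wide x 200 deep x 280 high mm. Origin: centre of underside. It faces its own -x; its left side, seen from in front, is +y; z is up. On the carcass front (x = -100) lies an 18 mm thick front: a door and, right of it (y = -93 to -150), a fixed stile. More than 20 N from the robot on it, or on anything here, is too much; a gripper's clamp exceeds that.
- door (a joint): Angle of the door, rad: 0 shut, 1.57 square to the front, 1.9 its limit; grows as the free edge comes out to the cupboard's -x, clockwise seen from above. The hinge is stiff enough (about 0.15 N m) to keep the door where it is left.
- door_axis (a point): Point on the door's upright hinge axis, 140 above the shelf; axes as the cupboard's. The shut door reaches from here 240 mm to -y (its free edge), 256 high, faces at x = -9 and +9.
- thumb_plate (a point): Axes as the cupboard's. The latch's thumb plate, dark steel, level at rest, 36 wide (y = -18 to 18), stands out 46 from the shut door (x = -23 to +23); its outer edge (from x = -19) turns up 10 mm, so a fingertip on it can push it down and draw the door out. Fitted by hand: the plate's top lies anywhere from 11 above to 11 below this point's height, felt by touch. Does not move with the door.
- bar_pivot (a point): Axes as the cupboard's. Pivot of the latch bar (16 high) on the door's face. Its nose rests 77 mm to -y behind the lip of an open-topped catch on the stile; same height doubt as the plate. Pushing the plate down (about 1 N) lifts the nose; it clears the lip only in the last 2 to 3 of the 10 to 14 mm travel, then meets a springy stop. Past 0.08 rad of door it is out for good.
- pot: Stainless pot with clipped-on lid, 90 across, 86 high, on the lazy Susan (ceramic platter 260 across, top 32 above the shelf). Origin: centre of underside.
- stand: Wooden T-shaped prayer-bead stand, foot 80 x 60, 118 high, on the lazy Susan. Origin: centre of underside.
- nazar: Flat glass nazar drop, 48 across, 10 thick, lying on the lazy Susan. Origin: centre of the round part's underside.
- bangle: Tiger-eye stone bangle, 72 across, 10 high, lying on the lazy Susan. Origin: centre of underside.
- bowl: Small glazed bowl, 90 across, 35 high, on the cupboard's top at the back left. Origin: centre of underside.
- cup: Terracotta cup, 72 across, 75 high, on the cupboard's top at the back right. Origin: centre of underside.
- jar: Amber glass jar with brass cap, 64 across, 85 high, on the shelf beside the cupboard's left side. Origin: centre of underside.

How it is judged:
On the way:
1. the bar is out of the catch and the door is ajar, past 0.12 rad (value of joint door above 0.12 rad), for 0.1 s.
At the end, for the whole second after the job is handed in: The door stands still at 1.5 rad or more (square to the front, within 4 degrees), and the pot, stand, nazar, bangle, bowl, cup and jar are each within 20 mm of where they stood (value of joint door above 1.5 rad and velocity of joint door between -0.05 and 0.05 rad/s and distance of each of pot, stand, nazar, bangle, bowl, cup, jar from where it was at the start of the episode below 0.02 m); the robot touches nothing.
It fails at once if the robot presses, pulls or clamps anything with more than 20 N (contact force between any of the fingers, the arm and anything else above 20 N).
It fails at once if the door is flung (faster than 1.5 rad/s) (velocity of joint door above 1.5 rad/s).
It fails at once if one of the things standing about is moved by more than 20 mm (distance of any of pot, stand, nazar, bangle, bowl, cup, jar from where it was at the start of the episode above 0.02 m).
It also fails if it takes over 58 s, if anything falls off the work surface, if the arm or the gripper's body presses on something with over 40 N, if the wrist force passes 120 N, or if a joint passes its speed limit or range.

## Working session

There is one attempt and no reset: what is moved stays moved. The work goes in short steps, each a Python script; the robot and the scene stay as the last script left them, time stands still between calls to the robot, and variables do not carry over. Pictures are saved under pics/ and viewed, at most 10 in all, crops included, and the job is handed in when it is done.

```bash
mkdir -p pics; python3 - <<'E'
from station import *
import cv2
for n in("scene","top"):
    cv2.imwrite(f"pics/{n}0.png",read_camera(n)[:,:,::-1]); i=camera_info(n); print(n,i["intrinsics"],i["T"].round(4) if hasattr(i["T"],'round') else i["T"],i.keys())
print(get_time(),get_ee_rot())
E
```

```text
scene [[579.26244867   0.         315.95341379]
 [  0.         579.26244867 241.03522909]
 [  0.           0.           1.        ]] [[ 0.9562 -0.2495  0.1533  0.7484]
 [ 0.2928  0.8111 -0.5063 -0.7981]
 [ 0.002   0.529   0.8486  1.2859]
 [ 0.      0.      0.      1.    ]] dict_keys(['intrinsics', 'T'])
top [[556.94621477   0.         318.66431038]
 [  0.         556.94621477 237.87855954]
 [  0.           0.           1.        ]] [[ 0.0117  0.9876 -0.1564  0.31  ]
 [-0.9997  0.0146  0.0172 -0.1044]
 [ 0.0193  0.1561  0.9875  1.7622]
 [ 0.      0.      0.      1.    ]] dict_keys(['intrinsics', 'T'])
0.1 [-6.64469061e-04  9.79082315e-01  2.03463416e-01 -1.28277477e-04]
```

View pics/scene0.png

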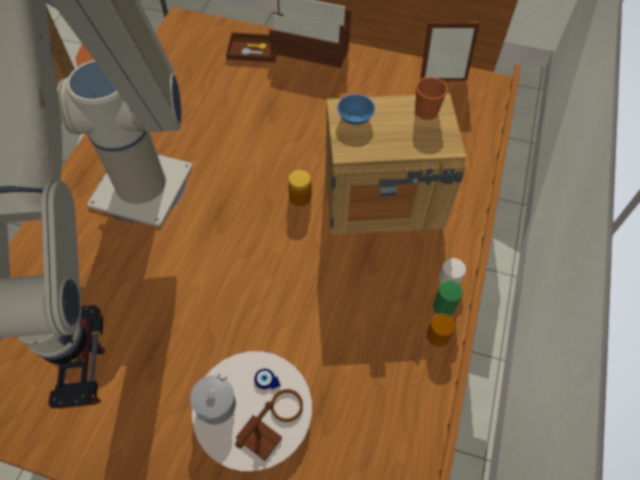

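View pics/top0.png

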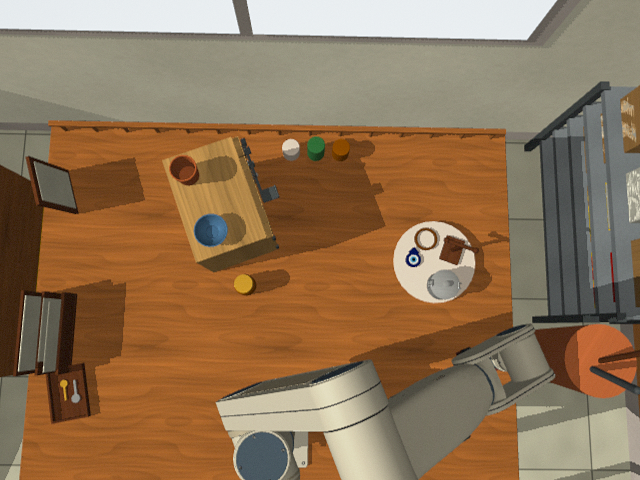

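The scene view shows the cupboard facing the camera, with its top corners near (328,98), (452,95), (465,157), (330,165) and the thumb plate near (388,187). In the top view the plate is at about (270,193). I'll enlarge both.

```bash
python3 - <<'E'
import cv2
a=cv2.imread("pics/scene0.png")[80:245,310:480]; b=cv2.imread("pics/top0.png")[125:285,155:315]
a=cv2.resize(a,(0,0),fx=3.5,fy=3.5,interpolation=2);b=cv2.resize(b,(0,0),fx=3.7,fy=3.7,interpolation=2)
cv2.imwrite("pics/a.png",a);cv2.imwrite("pics/b.png",b)
E
```

```text
(no output)
```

View pics/a.png

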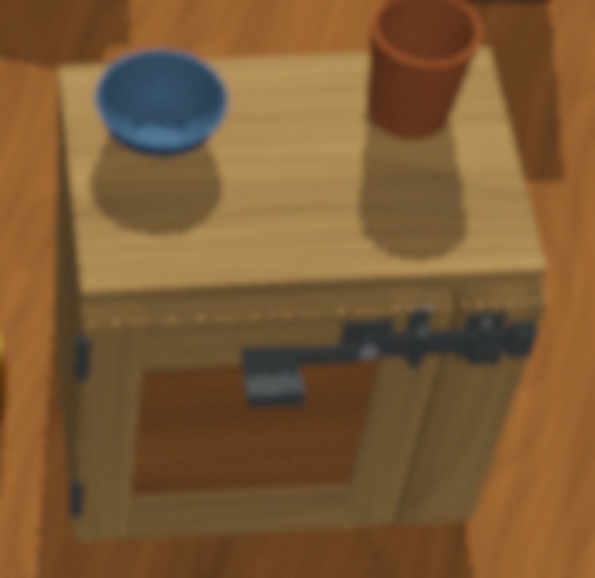

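View pics/b.png

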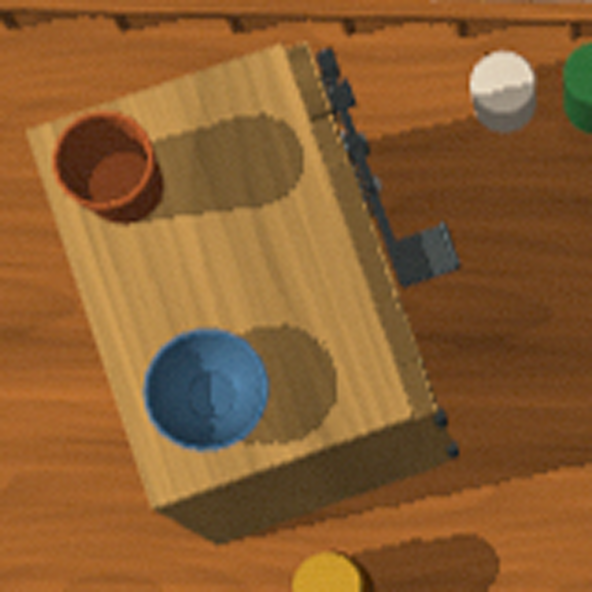

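Crop a (scene) gives the top-face corners at (60,65), (490,45), (545,265) and (80,295), with the plate around (242–303, 350–405). Crop b (top) gives the corners at (27,130), (282,43), (413,418) and (155,508), and the plate at (393,245), (440,225), (460,265) and (405,287).

```bash
cat >geo.py <<'E'
import numpy as np, cv2
from station import *
def ray(n,p):
    i=camera_info(n);T=np.array(i["T"]);K=np.array(i["intrinsics"])
    d=np.linalg.inv(K)@[p[0],p[1],1];d=T[:3,:3]@[d[0],-d[1],-d[2]];return T[:3,3],d
def onz(n,p,z): o,d=ray(n,p);return o+d*(z-o[2])/d[2]
def tri(p,q):
    (o,d),(a,e)=ray("scene",p),ray("top",q)
    s=np.linalg.lstsq(np.c_[d,-e],a-o,rcond=None)[0];u,v=o+s[0]*d,a+s[1]*e
    return (u+v)/2,np.linalg.norm(u-v)
E
python3 - <<'E'
from geo import *
A=lambda x,y:(310+(x+.5)/3.5-.5,80+(y+.5)/3.5-.5); B=lambda x,y:(155+(x+.5)/3.7-.5,125+(y+.5)/3.7-.5)
cs=[A(60,65),A(490,45),A(545,265),A(80,295)];ct=[B(155,508),B(27,130),B(282,43),B(413,418)] # BL BR FR FL
loc=np.array([[.1,.15],[.1,-.15],[-.1,-.15],[-.1,.15]])
W=[]
for n,c in(("scene",cs),("top",ct)):
    w=np.array([onz(n,p,.28)[:2] for p in c]);W.append(w);print(n,w.round(3).tolist())
    m=w.mean(0);q=w-m;th=np.arctan2((loc[:,0]*q[:,1]-loc[:,1]*q[:,0]).sum(),(loc*q).sum());
    R=np.array([[np.cos(th),-np.sin(th)],[np.sin(th),np.cos(th)]]);print(m.round(4),np.degrees(th).round(2),((loc@R.T-q)*1e3).round(1).tolist())
for s,t in(((242,350),(393,245)),((273,377),(425,255)),((303,403),(460,265)),((245,404),(440,225))):
    pass
# plate corners outer: scene bottom-left / bottom-right ; top: outer-left(460,265), outer-right(440,225)
for s,t in(((249,403),(460,265)),((304,403),(440,225)),((274,376),(425,256)),((368,351),(372,186))):
    p,e=tri(A(*s),B(*t));print("tri",p.round(4),round(e,4),end=' ')
    print("local",((p[:2]-m)@R).round(4))
E
```

```text
scene [[0.473, 0.199], [0.753, 0.306], [0.822, 0.119], [0.543, 0.007]]
[0.6476 0.1576] 110.97 [[-0.8, -1.6], [-1.3, -1.1], [1.4, -1.0], [0.7, 3.7]]
top [[0.475, 0.195], [0.755, 0.302], [0.826, 0.116], [0.543, 0.011]]
[0.6498 0.1558] 110.68 [[-0.9, 1.8], [-0.3, 0.4], [-0.3, -0.8], [1.4, -1.5]]
tri [ 0.6642 -0.0195  0.2475] 0.0027 local [-0.1691  0.0484]
tri [ 0.6971 -0.0031  0.2393] 0.0024 local [-0.1654  0.0118]
tri [0.673  0.0078 0.2442] 0.0003 local [-0.1466  0.0306]
tri [0.7271 0.0494 0.2399] 0.0012 local [-0.1268 -0.0348]
```

```bash
cat >>geo.py <<'E'
M=np.array([.649,.1567]);TH=np.radians(110.8)
H=np.array([-.109,.147]) # hinge, cupboard frame
def rot(a): return np.array([[np.cos(a),-np.sin(a)],[np.sin(a),np.cos(a)]])
def pose(dx,dy,th,z):
    "TCP at (dx,dy) in the door frame (origin hinge) with door angle th, tool down"
    p=M+rot(TH)@(H+rot(-th)@[dx,dy]);s=TH+np.pi/2-th-np.pi
    y=np.array([np.cos(s),np.sin(s),0]);zz=np.array([0,0,-1.]);R=np.c_[np.cross(y,zz),y,zz]
    from scipy.spatial.transform import Rotation as Ro
    return [*p,z],Ro.from_matrix(R).as_quat()[[3,0,1,2]]
def doorxy(th=0): return rot(th)@(rot(-TH)@(np.array(get_tcp_pos())[:2]-M)-H)
E
python3 - <<'E'
from geo import *
p=list(get_tcp_pos());movel([p[0],p[1],.40],v=.2);command_gripper(0.0)
q=pose(-.030,-.117,0,.36);print(q,inverse_kinematics(*q),inverse_kinematics(*pose(-.041,-.117,1.68,.24)))
move_pose(*q)
movel(pose(-.030,-.117,0,.285)[0],v=.08)
print(get_time(),get_tcp_pos(),get_ft_force(),get_joint_pos())
a=read_camera("scene")[80:245,310:480,::-1];b=read_camera("top")[125:285,185:345,::-1]
r=lambda i:cv2.resize(i,(395,395),interpolation=2)
cv2.imwrite("pics/h.png",np.hstack([r(a),r(b)]))
E
```

```text
([np.float64(0.6703150974828507), np.float64(0.016106022108709872), 0.36], array([0.        , 0.56784375, 0.82313637, 0.        ])) [ 6.27426221e-03  3.78795848e-01  1.37822260e+00 -4.44089210e-16
  1.38457420e+00 -3.56754222e-01] [-2.41847425e-01  2.97914620e-01  1.77433917e+00 -4.44089210e-16
  1.06933886e+00  1.07512409e+00]
6.1333 [0.67071858 0.01613608 0.28563751] [ 0.17634263 -0.26308172  0.25158745] [ 6.30972595e-03  4.32067745e-01  1.46417728e+00  1.27557774e-05
  1.24424216e+00 -3.56761745e-01]
```

View pics/h.png

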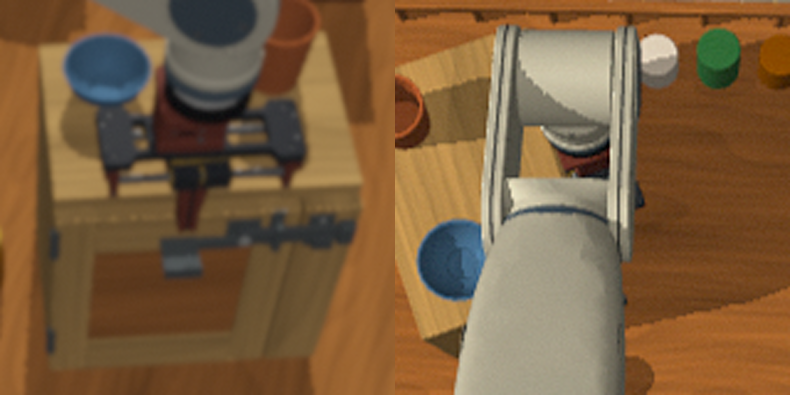

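The fingertip shows above the plate: tip end at about (185,225) in the left panel, plate spanning (162–202, 237–275). I'll project the TCP to check its depth.

```bash
python3 - <<'E'
from geo import *
i=camera_info("scene");T=np.linalg.inv(np.array(i["T"]));K=np.array(i["intrinsics"])
def pr(P):
    c=T[:3,:3]@P+T[:3,3];u=K@[c[0],-c[1],-c[2]];u=u[:2]/u[2];return ((u[0]-310+.5)*395/170).round(1),((u[1]-80+.5)*395/165).round(1)
t=np.array(get_tcp_pos());print("tcp",pr(t),"down",pr([t[0],t[1],.243]))
for x in(-.01,-.020,-.040):
  for z in(.285,.243,.232): print("tip edge",x,z,pr(np.array(pose(x,-.117,0,z)[0])))
for x in(-.009,-.055):
  for y in (-.099,-.135):print("plate",x,y,[pr(np.array(pose(x,y,0,z)[0])) for z in(.232,.243,.253)])
E
```

```text
tcp (np.float64(186.5), np.float64(222.5)) down (np.float64(181.6), np.float64(251.0))
tip edge -0.01 0.285 (np.float64(183.2), np.float64(206.0))
tip edge -0.01 0.243 (np.float64(178.6), np.float64(234.2))
tip edge -0.01 0.232 (np.float64(177.4), np.float64(241.4))
tip edge -0.02 0.285 (np.float64(184.6), np.float64(214.4))
tip edge -0.02 0.243 (np.float64(179.9), np.float64(242.6))
tip edge -0.02 0.232 (np.float64(178.7), np.float64(249.7))
tip edge -0.04 0.285 (np.float64(187.4), np.float64(231.5))
tip edge -0.04 0.243 (np.float64(182.6), np.float64(259.4))
tip edge -0.04 0.232 (np.float64(181.4), np.float64(266.5))
plate -0.009 -0.099 [(np.float64(159.2), np.float64(241.5)), (np.float64(160.2), np.float64(234.4)), (np.float64(161.2), np.float64(227.8))]
plate -0.009 -0.135 [(np.float64(195.4), np.float64(239.6)), (np.float64(196.7), np.float64(232.4)), (np.float64(197.9), np.float64(225.9))]
plate -0.055 -0.099 [(np.float64(165.0), np.float64(280.2)), (np.float64(166.1), np.float64(273.2)), (np.float64(167.1), np.float64(266.8))]
plate -0.055 -0.135 [(np.float64(201.9), np.float64(278.2)), (np.float64(203.2), np.float64(271.2)), (np.float64(204.5), np.float64(264.8))]
```

```bash
python3 - <<'E'
import cv2
a=cv2.imread("pics/h.png")[160:300,120:250]
cv2.imwrite("pics/h2.png",cv2.resize(a,(0,0),fx=4,fy=4,interpolation=2))
E
```

```text
(no output)
```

View pics/h2.png

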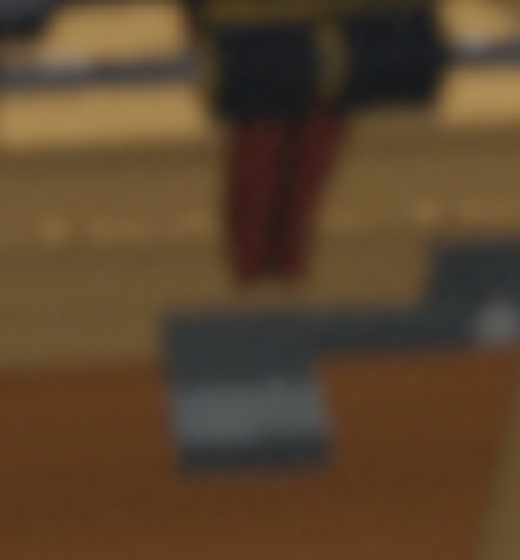

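The projections agree: the tip edge is at about 231 (predicted 231.5), and the plate edges at about 238 and 277 match a height near 0.24. Next I descend by feel.

```bash
python3 - <<'E'
from geo import *
f0=np.array(get_ft_force())
P=lambda z:pose(-.031,-.118,0,z)[0]
movel(P(.268),v=.05)
hit=movel(P(.215),v=.02,until_force=.6)
z=get_tcp_pos()[2];print(hit,z,np.array(get_ft_force())-f0,get_time())
if hit:
  for k in range(12):
    z-=.0015;movel(P(z),v=.02);f=np.array(get_ft_force())-f0;print(round(get_tcp_pos()[2],4),f.round(2))
    if np.linalg.norm(f)>3.5:break
print(get_time())
E
```

```text
True 0.24338958712576245 [ 0.55282806 -0.35664751 -0.18128308] 8.0667
0.2417 [-0.25  0.8  -0.26]
0.2403 [-0.02  0.   -0.14]
0.2388 [0.35 0.66 1.22]
0.2373 [-0.68  0.65 -0.1 ]
0.2358 [-0.22 -0.05  0.45]
0.2343 [0.33 0.56 0.01]
0.2328 [-0.43 -0.11  0.71]
0.2319 [-1.29  0.58  4.71]
10.0667
```

```bash
python3 - <<'E'
from geo import *
def F(n=8):
    a=[]
    for _ in range(n): a.append(get_ft_force());wait(.01)
    return np.mean(a,0)
z=get_tcp_pos()[2];f=F();print("rest",z,f.round(2),doorxy().round(4))
hz=z
u=rot(TH)@[-1,0]
for x in np.arange(-.033,-.056,-.002):
    movel(pose(x,-.118,0,hz)[0],v=.02);f=F();print(round(x,3),doorxy().round(4),round(get_tcp_pos()[2],4),"pull back",round(-f[:2]@u,2),"fz",round(f[2],2))
    if -f[:2]@u>4:break
print(get_time())
E
```

```text
rest 0.23185823088350951 [-1.25  0.49  4.61] [-0.0311 -0.1181]
-0.033 [-0.0331 -0.1179] 0.2319 pull back 0.43 fz 4.04
-0.035 [-0.0351 -0.1175] 0.2319 pull back 1.18 fz 5.23
-0.037 [-0.037  -0.1171] 0.2319 pull back 1.7 fz 6.13
-0.039 [-0.0388 -0.1168] 0.2319 pull back 2.1 fz 7.47
-0.041 [-0.0407 -0.1165] 0.2319 pull back 2.75 fz 8.36
-0.043 [-0.0425 -0.1161] 0.232 pull back 3.6 fz 9.15
-0.045 [-0.0444 -0.1158] 0.232 pull back 3.84 fz 10.28
-0.047 [-0.0463 -0.1156] 0.232 pull back 4.75 fz 11.61
12.6667
```

Fz is climbing, so I'll relax the push a little and check whether the door is moving with the finger.

```bash
python3 - <<'E'
from geo import *
def F(n=8):
    a=[]
    for _ in range(n): a.append(get_ft_force());wait(.01)
    return np.mean(a,0)
d=doorxy();z=get_tcp_pos()[2]
for k in range(5):
    z-=-.0005;movel(pose(*d,0,z)[0],v=.02);f=F();print(round(get_tcp_pos()[2],4),f.round(2),doorxy().round(4))
    if f[2]<5:break
a=read_camera("scene")[130:245,310:480,::-1]
cv2.imwrite("pics/o.png",cv2.resize(a,(0,0),fx=4.6,fy=4.6,interpolation=2));print(get_time())
E
```

```text
0.2323 [-2.53 -0.19  2.97] [-0.0463 -0.1153]
13.0667
```

View pics/o.png

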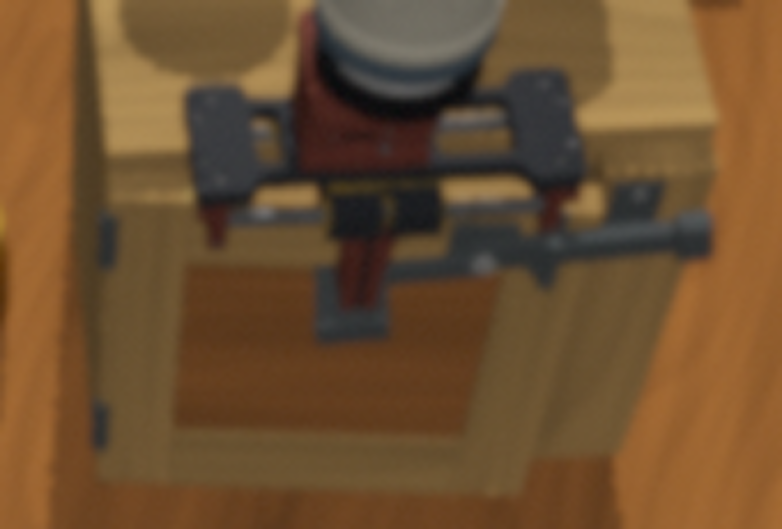

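The door is ajar: the bottom corner at (515,490) stands clear of the stile at (545,455), and the bar nose is out of the catch. I'll ease the push to let the plate rise a little and draw the door round its arc by the lip.

```bash
python3 - <<'E'
from geo import *
def F(n=4):
    a=[]
    for _ in range(n): a.append(get_ft_force());wait(.01)
    return np.mean(a,0)
p=np.array(get_tcp_pos());z=p[2]+.004
movel([p[0],p[1],z],v=.02);print("eased",F().round(2))
rel=doorxy(.1);rel[1]=-.118;print(rel)
for k,th in enumerate(np.arange(.15,1.69,.07)):
    rel[0]=max(rel[0]-.002,-.041)
    q=pose(*rel,th,z);h=movel(*q,v=.035,until_force=6)
    f=F();
    e=np.linalg.norm(np.array(get_tcp_pos())-q[0])
    print(round(th,2),h,f.round(1),round(e*1e3,1))
    if h or np.linalg.norm(f)>9 or get_time()>38:break
a=read_camera("scene")[120:320,230:480,::-1];b=read_camera("top")[140:340,200:400,::-1]
r=lambda i:cv2.resize(i,(395,int(395*i.shape[0]/i.shape[1])),interpolation=2)
a,b=r(a),r(b);a=np.pad(a,((0,395-len(a)),(0,0),(0,0)))
cv2.imwrite("pics/p.png",np.hstack([a,b]));print(get_time())
E
```

```text
eased [0.06 0.06 0.98]
[-0.03471422 -0.118     ]
0.15 False [-0.2 -0.5  0.5] 0.1
0.22 False [-0.  -0.4  0.8] 0.2
0.29 False [-0.7 -0.6  0.2] 0.2
0.36 False [-0.4 -0.9  0.7] 0.1
0.43 False [-0.3 -0.8  0.9] 0.1
0.5 False [ 0.1 -0.3  1. ] 0.1
0.57 False [-0.2 -0.7  0.5] 0.1
0.64 False [-0.4 -0.4  1. ] 0.1
0.71 False [-0.7 -0.9  0.7] 0.1
0.78 False [-0.7 -0.7  0.5] 0.1
0.85 False [-0.8 -0.4  1.2] 0.1
0.92 False [-0.4 -0.3  0.5] 0.1
0.99 False [-0.6 -0.2  0.9] 0.1
1.06 False [-0.4 -0.6  0.8] 0.1
1.13 False [-0.5 -0.5  0.9] 0.1
1.2 False [-0.5 -0.1  1. ] 0.1
1.27 False [-0.7 -0.3  1.2] 0.1
1.34 False [-0.4  0.2  0.9] 0.1
1.41 False [-0.7 -0.5  0.5] 0.1
1.48 False [-0.6 -0.1  0.7] 0.1
1.55 False [-0.5  0.   0.6] 0.1
1.62 False [-0.5 -0.1  1. ] 0.1
23.175
```

View pics/p.png

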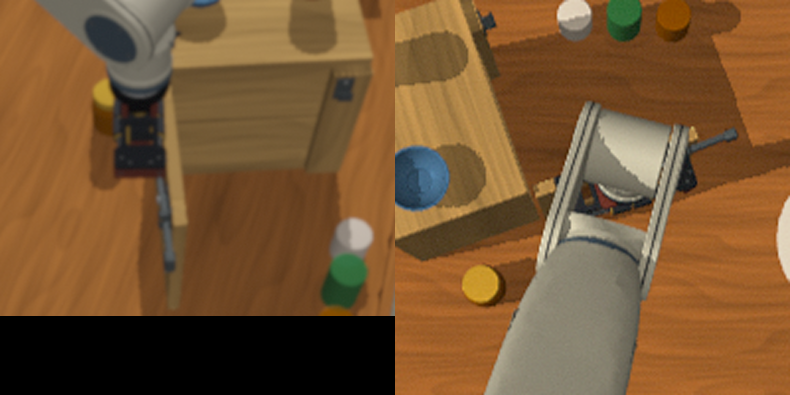

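The door stands roughly square to the front: in the left panel its edge runs from (175,100) to (175,305), and the bar hangs out over the far end. I'll pull a little further for margin, lift off, retreat and measure.

```bash
python3 - <<'E'
from geo import *
z=get_tcp_pos()[2]
for th in(1.68,1.73):
    print(movel(*pose(-.041,-.118,th,z),v=.03,until_force=6),get_ft_force())
# centre in the slot, then straight up
movel(pose(-.034,-.118,1.73,z)[0],v=.03);p=get_tcp_pos()
movel([p[0],p[1],.30],v=.05);movel([p[0],p[1],.42],v=.12)
movel([.42,-.2,.45],v=.15)
print(get_time())
b=read_camera("top");cv2.imwrite("pics/topend.png",b[:,:,::-1]);a=read_camera("scene");cv2.imwrite("pics/scend.png",a[:,:,::-1])
r=cv2.resize(b[120:320,150:410,::-1],(0,0),fx=3,fy=3,interpolation=2);cv2.imwrite("pics/e.png",r)
print(get_ft_force())
E
```

```text
False [-0.88873356 -0.86741825  1.30854226]
False [-0.60541189  0.2312285   0.77189986]
28.0333
[0.48028298 0.24849133 0.57794476]
```

View pics/e.png

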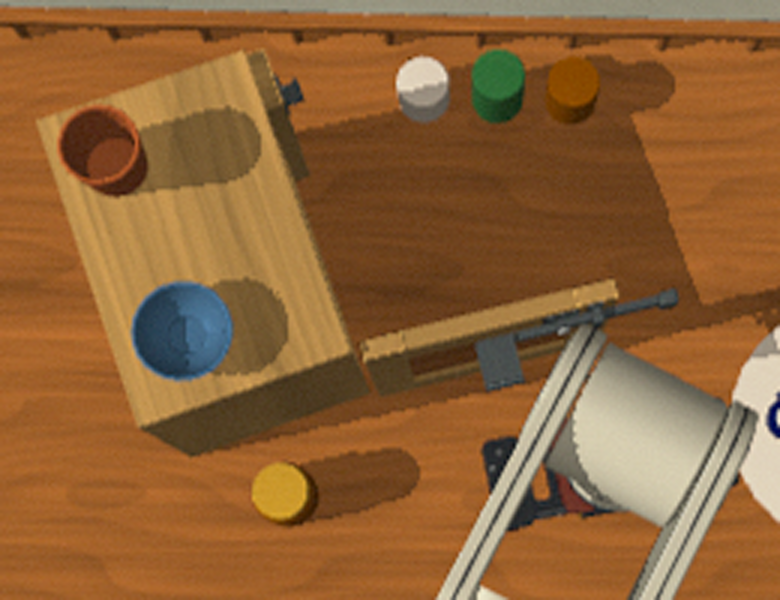

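The door is clear of the arm; its top edge runs from (362,342) to (615,282) in this crop. I'll measure the angle and hand in if it is good.

```bash
python3 - <<'E'
from geo import *
g=lambda x,y:onz("top",(150+(x+.5)/3-.5,120+(y+.5)/3-.5),.268)[:2]
d=rot(-TH)@(g(615,282)-g(362,342));th=np.arctan2(-d[0],-d[1]);print(d,th)
d2=rot(-TH)@(g(618,297)-g(364,362));t2=np.arctan2(-d2[0],-d2[1]);print(t2)
if min(th,t2)>1.56: job_done();print("done",get_time())
E
```

```text
[-0.23520909  0.02628319] 1.6820785992327725
1.6647801566715008
the job is handed in; nothing more can be done
the job is handed in; nothing more can be done
```

The latch is lifted and the door is standing open at about 1.67 rad by the camera, with the arm clear; the job was handed in at about 28 s of the 58 s allowed.

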